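# Turn a focus block in the slide-jaw fixture and pack it tight

## Task

The slide jaw of the small fixture has been slackened: turn the white focus block a quarter turn so that its black dovetail groove faces out of the fixture's far open side, away from the robot, and let go of it standing square on the bed close to the stop jaw. Then stand blue packers from the rack upright and side by side between block and slide jaw until you feel the jaw, pushed by its red lug, pinch the stack instead of running to the end of its short travel; use no more packers than it takes, leave the spare ones in the rack and the lens, knob and screwdriver alone. Finish while holding: keep hold of the jaw and keep pressing it firmly, without forcing it, so that packers and block stay clamped against the stop jaw when the program ends.

Things in the scene. Friction and masses are not known exactly. Their poses are not given: they have to be found in the camera images.
- fixture: Fixed dark steel bed of the fixture, 90 mm (its x) by 215 mm (its y, from -87 to +128 mm), 20 mm thick; origin at the underside, bed top at z = 20 mm. Its y is the clamping axis: stop jaw on the -y side, slide jaw on the +y side. Its x points to the far open side, away from the robot (turned up to 0.3 rad). The jaws are centred on its x = 0
- stop_jaw: Fixed aluminium jaw bolted on the bed, at a different place along the bed each time; 44 mm wide in x, 25 mm high, 24 mm thick, with a 76 mm wide, 10 mm high bolting foot. Origin at the bed top in the middle of its clamping face, which looks along +y of the fixture; same axes as the fixture
- slide_jaw (a joint): Travel of the aluminium slide jaw in m along -y of the fixture: 0 fully back, 0.026 end of stroke (hard stop). No spring: stays where left, 1.5 N friction plus drag of 15 N per m/s. 44 mm wide in x, 62 mm long in y, top 25 mm above the bed. From the stop jaw's face to its face is 72 to 89 mm when fully back: two or three packers are needed
- jaw_face (a point): Middle of the slide jaw's clamping face, 13 mm above the bed; moves with the jaw; axes as the fixture, the face looks along -y
- jaw_lug (a point): Point on the axis of the red square thumb lug on the slide jaw, 42 mm behind its clamping face, 46 mm above the bed; the lug is 16 by 16 mm and stands from 25 to 59 mm above the bed. Good height for the finger pads' middle
- focus_block: White painted block, 48 mm (its x) by 32 mm (its y), 56 mm high, 0.15 to 0.3 kg. Origin in the middle of its underside, z up. The black dovetail groove runs top to bottom in its bright +x end face and shows on its top as a black rectangle; at the start that face looks at the stop jaw (-y of the fixture), at the end it must look along the fixture's +x
- groove (a point): Middle of the grooved end face of the block, 24 mm along its x from its centre, 28 mm up
- rack: Fixed plywood rack, 84 mm (x) by 134 mm (y); four slots along x, 30 mm apart in y, each 15 mm wide; slot floor 8 mm and rack top 20 mm above the table. Origin at its underside
- packer0: Blue plastic packer plate, 58 mm long (its x), 12 mm thick (its y), 46 mm high, 0.04 kg, standing upright in a rack slot. Origin in the middle of its underside, z up. All four are alike
- packer1: Blue plastic packer plate, 58 mm long (its x), 12 mm thick (its y), 46 mm high, 0.04 kg, standing upright in a rack slot. Origin in the middle of its underside, z up. All four are alike
- packer2: Blue plastic packer plate, 58 mm long (its x), 12 mm thick (its y), 46 mm high, 0.04 kg, standing upright in a rack slot. Origin in the middle of its underside, z up. All four are alike
- packer3: Blue plastic packer plate, 58 mm long (its x), 12 mm thick (its y), 46 mm high, 0.04 kg, standing upright in a rack slot. Origin in the middle of its underside, z up. All four are alike
- objective: Bystander: aluminium objective lens with a black grip band standing upright, 24 mm across, 40 mm high, origin at its underside. Leave alone
- focus_knob: Bystander: black focus knob lying on the bench, 44 mm across, 34 mm high, origin at its underside. Leave alone
- driver: Bystander: screwdriver with yellow handle, 160 mm long, lying along its x. Leave alone

How it is judged:
By the outcome, as a careful person would: the job done as asked, in the order asked, and still so for the second after the job is handed in, while the arm keeps its last pose, push and grip.
It also fails if it takes over 72 s, if anything falls off the work surface, if the arm or the gripper's body presses on something with over 40 N, if the wrist force passes 120 N, or if a joint passes its speed limit or range.

## Robot

A 6-joint arm with a two-finger parallel gripper is mounted at the origin on the work surface. World frame = base frame: x ahead of the robot, y to its left, z up, the work surface at z = 0. Lengths are in m, angles in degrees, forces in N, time in s.
With the tool pointing down it reaches from about 0.4 to 0.925 m from the base axis. Payload 3.4 kg.
Tool frame: the origin (TCP) lies between the finger pads; the fingertips stand 17 mm ahead of it and the grasp point (between the pads) lies 2 mm behind it; z points along the fingers, y is the line along which they close (so a half turn about z gives the same grasp; the last joint's range is limited). The gripper opens to 85 mm and grips with 20 to 120 N. Pads are 22 mm wide; open, the fingers measure 114 mm over their backs; the gripper's body (76 mm by 85 mm) begins 54 mm behind the grasp point. The pads swing forward as they close: fully open they stand 13 mm farther back than shut.
Start: joints at [-72.049, 17.578, 86.31, -0, 76.112, -4.211], TCP at [0.217, -0.533, 0.219] pointing down, gripper open.
Joint ranges: [-179.03, 179.03], [-60, 130.46], [8.19, 133.38], [-81.62, 261.62], [5.75, 156.47], [-153.77, 153.77]. Speed limits (degrees/s): [147.25, 147.25, 180, 180, 180, 180].

## Interface

Orientations are given as [roll, pitch, yaw] about the fixed x, y, z axes, in that order (R = Rz(yaw) Ry(pitch) Rx(roll)).
In Python, from rig import manip gives the robot as it stands.
- The arm moves only by the tool carry_out, never from a script. Its argument "moves" is a list that holds one entry, the list of rows, each a list of 4 numbers: the shift along the tool's x, y, z in m, then the turn about the tool's z in rad. A call has 1 to 5 rows; each row shifts and turns the commanded pose from where the row before left it, along the tool's axes as they then stand; what a row does not reach is not made up. A row lasts 1/8 s, in which the tool goes at most 62.5 mm and 10.7 degrees, less where a joint would pass 70% of its speed; a pose out of reach is approached as far as the arm can. A call is refused whole if a number of a shift passes 0.0625 or a number of a turn 0.188, either way. A call with a gripper value outside its range is refused whole. "gripper" is the opening, from 0 (shut) to 1 (fully open), set as the call begins (left out, the last holds). The fingers move at their own pace and stop on an object; "grip_force" is the grip in N (left out, the last holds). Time passes only in rows, so rows that do not move let the fingers close. It gives the time, the measured TCP pose, the force, the opening and the grip force at its end, in the units of the state.
- manip.observe(): the state, without advancing time (a new reading comes with each control period).
- manip.snapshot(name): name is "scene" or "side" or "wrist"; returns the picture (400x640x3 uint8, blue, green, red); there is no depth.
- manip.camera_params(name): a dict with "K" (3x3 intrinsics, pixels), "extrinsics" (4x4, takes a point from world to camera coordinates). Camera axes: x right, y up, looking along -z (the intrinsics and any distortion apply to the point x, -y, -z); pixel columns grow to the right and rows downward; lengths in m; the calibration is good to about 2 mm. A picture is of the moment at which its call begins: read the wrist's pose just before it. camera_params takes no time and is no camera call; for the wrist camera it gives the pose at the moment of the call.
- manip.close_job(): hands the job in; it is judged then, once.
The state is a dict: "t": time; "joint_positions": joint angles; "joint_velocities": joint speeds; "effort": joint torques, N m; "ee_pos": TCP position; "tool_rot": TCP orientation; "ft_force": force on the tool from outside, world axes, zero at the start; "ft_torque": the same for the moment, N m; "grip_width": finger opening in m; "finger_force": force on a finger pad.
Only numpy, scipy, OpenCV 4.12 (cv2) and the standard library are available. Lean on these libraries where they do the work, as an engineer would, in place of code of your own. Each camera call takes 0.05 s, during which the arm holds its last target. There are 200 camera calls.

## Working session

There is one attempt and no reset: what is moved stays moved. The work goes in short steps, Python scripts to look and compute and a tool call to move; the robot and the scene stay as the last step left them, time stands still between calls to the robot, and variables do not carry over. Pictures are saved under pics/ and viewed, at most 10 in all, crops included, and the job is handed in when it is done.

Besides the shell and the picture viewer there is one more tool, called by a JSON object that holds its "fn" and its "kwargs", one argument or row to a line. carry_out: Moves the arm, as the interface text tells. Its arguments: {"type":"object","properties":{"moves":{"type":"array","items":{"type":"array","items":{"type":"array","items":{"type":"number"}}}},"gripper":{"type":"number"},"grip_force":{"type":"number"}},"required":["moves"]}

```bash
ls; mkdir -p pics
python3 - <<'E'
from rig import manip
import cv2,numpy as np
s=manip.observe();print({k:np.round(v,3).tolist() for k,v in s.items()})
for n in("scene","side"):
    p=manip.camera_params(n);print(n,np.round(p["K"],1).tolist(),np.round(p["extrinsics"],3).tolist(),p.keys())
    cv2.imwrite(f"pics/{n}0.png",manip.snapshot(n))
E
```

```text
pics
{'t': 0.0, 'joint_positions': [-72.049, 17.622, 86.383, 0.001, 76.111, -4.212], 'joint_velocities': [0.087, 0.025, 0.03, 0.038, -0.033, 0.003], 'effort': [-0.004, -45.756, -25.192, -0.0, 0.013, 0.0], 'ee_pos': [0.217, -0.532, 0.218], 'tool_rot': [-179.883, -0.01, 22.162], 'ft_force': [-0.441, 0.062, 0.111], 'ft_torque': [-0.012, -0.008, -0.038], 'finger_force': 0.0, 'grip_width': 0.085}
scene [[439.0, 0.0, 321.8], [0.0, 439.0, 199.2], [0.0, 0.0, 1.0]] [[-0.557, 0.831, -0.014, 0.322], [-0.653, -0.427, 0.625, 0.336], [0.513, 0.357, 0.78, -1.296], [0.0, 0.0, 0.0, 1.0]] dict_keys(['K', 'extrinsics'])
side [[394.2, 0.0, 313.1], [0.0, 394.2, 200.0], [0.0, 0.0, 1.0]] [[0.962, -0.274, -0.002, -0.534], [0.158, 0.549, 0.82, -0.152], [-0.224, -0.789, 0.572, -0.773], [0.0, 0.0, 0.0, 1.0]] dict_keys(['K', 'extrinsics'])
```

View pics/scene0.png

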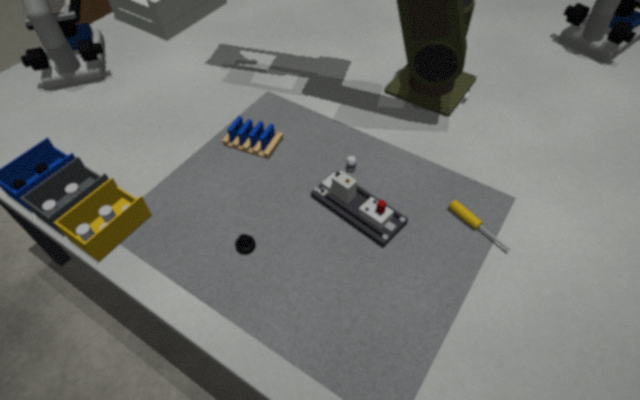

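View pics/side0.png

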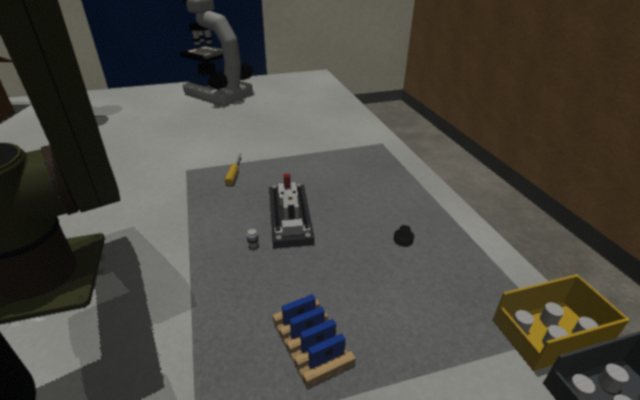

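The scene view shows the fixture around (358,212), with the white block at (344,185), the red lug at (381,207), the rack at (253,143) and the lens at (351,160). In the side view the rack is at (312,340), the lens at (252,238) and the fixture at (291,212).

```bash
cat > h.py <<'E'
from rig import manip
import cv2,numpy as np
def ray(P,uv):
    K,E=np.array(P["K"]),np.array(P["extrinsics"]);R,t=E[:3,:3],E[:3,3]
    d=np.linalg.inv(K)@[uv[0],uv[1],1];d=R.T@(d*[1,-1,-1]);return -R.T@t,d
def pz(P,uv,z):
    c,d=ray(P,uv);return c+d*(z-c[2])/d[2]
def proj(P,X):
    K,E=np.array(P["K"]),np.array(P["extrinsics"]);X=np.atleast_2d(X)
    c=(X@E[:3,:3].T+E[:3,3])*[1,-1,-1];p=c@K.T;return p[:,:2]/p[:,2:]
def rel(x,y,z,yaw):
    """tool-axis shift and turn from measured pose to target (tool down); shift first, then turn"""
    s=manip.observe();p=np.array(s["ee_pos"]);w=np.radians(s["tool_rot"][2])
    d=np.array([x,y,z])-p
    a=(w-np.radians(yaw)+np.pi/2)%np.pi-np.pi/2
    return np.round([d[0]*np.cos(w)+d[1]*np.sin(w),d[0]*np.sin(w)-d[1]*np.cos(w),-d[2],a],4)
def show():
    s=manip.observe();print({k:np.round(s[k],3).tolist() for k in("t","ee_pos","tool_rot","ft_force","grip_width","finger_force")})
E
python3 - <<'E'
from h import *
P=manip.camera_params("scene")
for n,uv,z in[("lug top",(381,202),.079),("block top",(345,176),.076),("bedL",(312,192),.02),("bed near",(335,172),.02),("bedfar",(385,240),.02),("bedR",(406,217),.02),("rackA",(223,140),.02),("rackB",(265,156),.02),("rackC",(283,133),.02),("lens",(351,156),.04)]: print(n,pz(P,uv,z).round(3))
P=manip.camera_params("side")
for n,uv,z in[("lug top",(287,174),.079),("block top",(292,220),.076),("rackA",(274,318),.02),("rackB",(306,381),.02),("rackC",(353,360),.02),("lens",(252,232),.04)]: print(n,pz(P,uv,z).round(3))
P=manip.camera_params("wrist");print(P["K"],np.round(P["extrinsics"],3))
c,d=ray(P,(320,200));print(c,d)
E
```

```text
lug top [0.523 0.115 0.079]
block top [0.5   0.011 0.076]
bedL [ 0.541 -0.052  0.02 ]
bed near [ 0.459 -0.041  0.02 ]
bedfar [0.565 0.154 0.02 ]
bedR [0.486 0.164 0.02 ]
rackA [ 0.523 -0.344  0.02 ]
rackB [ 0.509 -0.216  0.02 ]
rackC [ 0.418 -0.229  0.02 ]
lens [ 0.409 -0.027  0.04 ]
lug top [0.524 0.12  0.079]
block top [ 0.495 -0.054  0.076]
rackA [ 0.418 -0.238  0.02 ]
rackB [ 0.441 -0.361  0.02 ]
rackC [ 0.519 -0.349  0.02 ]
lens [ 0.415 -0.025  0.04 ]
[[357.83287112   0.         319.74051263]
 [  0.         357.83287112 197.27098641]
 [  0.           0.           1.        ]] [[ 0.377 -0.926 -0.002 -0.572]
 [ 0.879  0.358 -0.314  0.042]
 [ 0.292  0.116  0.949 -0.38 ]
 [ 0.     0.     0.     1.   ]]
[ 0.28913925 -0.501128    0.37252606] [-0.29828468 -0.11980496 -0.94695919]
```

{"fn": "carry_out", "kwargs": {
  "moves": [
    [[0.053, -0.026, -0.005, 0], [0.053, -0.026, -0.005, 0], [0.053, -0.026, -0.005, 0], [0.053, -0.026, -0.005, 0], [0.053, -0.026, -0.005, 0]]
  ]
}}

```text
t: 0.72
ee_pos: [0.4141, -0.3105, 0.2443]
tool_rot: [-180.0, 0.0, 22.1]
ft_force: [0.1, 0.1, 1.3]
grip_width: 0.0855
finger_force: 0.0
```

{"fn": "carry_out", "kwargs": {
  "moves": [
    [[0.05, -0.026, -0.005, 0], [0, 0, 0, 0], [0, 0, 0, 0]]
  ]
}}

```text
t: 1.1
ee_pos: [0.4494, -0.2691, 0.249]
tool_rot: [-180.0, 0.1, 22.2]
ft_force: [-0.6, 0.1, 0.6]
grip_width: 0.0854
finger_force: 0.0
```

Run:
```python
from h import *
show()
np.save("w1.npy",manip.camera_params("wrist"),allow_pickle=True)
cv2.imwrite("pics/w1.png",manip.snapshot("wrist"))
```

```text
{'t': 1.1, 'ee_pos': [0.449, -0.269, 0.249], 'tool_rot': [-179.979, 0.069, 22.232], 'ft_force': [-0.619, 0.135, 0.613], 'grip_width': 0.085, 'finger_force': 0.0}
```

View pics/w1.png

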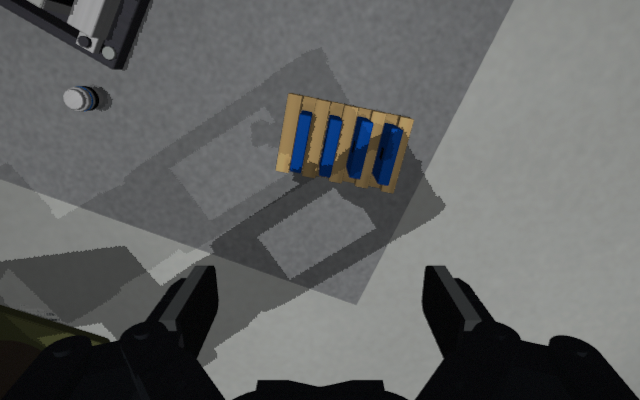

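The wrist view shows the rack with corners at about (290,94), (413,117), (395,192) and (277,170). The four blue packers lie across it, and the lens is at (78,98).

Run:
```python
from h import *
P=np.load("w1.npy",allow_pickle=True).item()
C=[(290,94),(413,117),(395,192),(277,170)]
X=np.array([pz(P,c,.02) for c in C]);print(X.round(4),X.mean(0))
print([np.linalg.norm(X[i]-X[i-1]).round(4) for i in range(4)])
im=cv2.imread("pics/w1.png");h=cv2.cvtColor(im,cv2.COLOR_BGR2HSV)
m=cv2.inRange(h,(105,120,30),(130,255,255));
n,l,s,c=cv2.connectedComponentsWithStats(m)
for i in range(1,n):
    if s[i,4]>80: print(s[i],c[i])
cv2.imwrite("pics/w1c.png",cv2.resize(im[80:205,260:430],None,fx=4.5,fy=4.5,interpolation=cv2.INTER_CUBIC))
```

```text
[[ 0.496  -0.2151  0.02  ]
 [ 0.5231 -0.3428  0.02  ]
 [ 0.4416 -0.3615  0.02  ]
 [ 0.4154 -0.2303  0.02  ]] [ 0.46904541 -0.28742186  0.02      ]
[np.float64(0.082), np.float64(0.1305), np.float64(0.0836), np.float64(0.1338)]
[290 111  22  62 739] [300.42895805 141.22733424]
[319 115  23  63 788] [329.87944162 145.38705584]
[347 117  26  62 933] [358.9335477  146.95391211]
[ 373  123   30   62 1065] [386.83943662 153.14460094]
```

View pics/w1c.png

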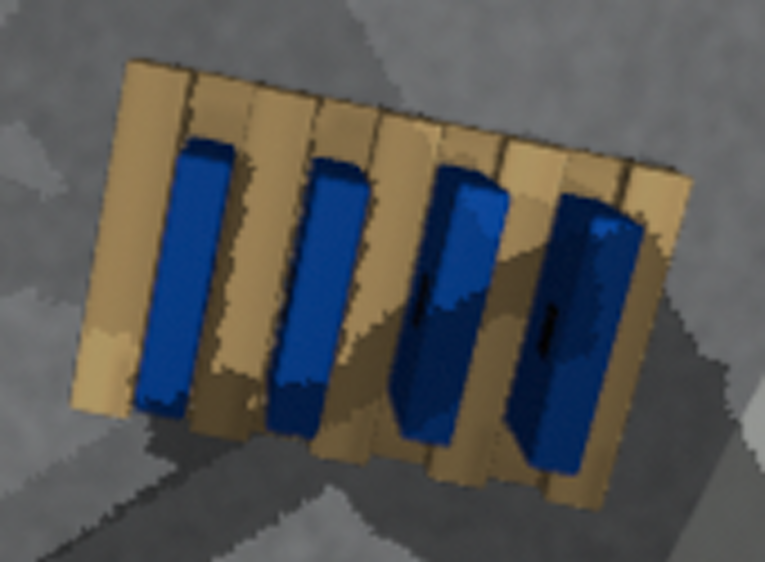

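Enlarged crop: the packer top-face corners are near P0 (180,155)–(185,415), P1 (312,175)–(320,435), P2 (462,180)–(450,445) and P3 (595,213)–(578,472). Rack corners in the crop are at (128,60), (692,180), (603,510) and (70,410).

Run:
```python
from h import *
P=np.load("w1.npy",allow_pickle=True).item()
f=lambda c,z:pz(P,(c[0]/4.5+260-.4,c[1]/4.5+80-.4),z)
X=np.array([f(c,.02) for c in [(128,60),(692,180),(603,510),(70,410)]])
print(X.mean(0).round(4),[np.linalg.norm(X[i]-X[i-1]).round(4) for i in range(4)],
 [np.degrees(np.arctan2(*(v)[1::-1])).round(2) for v in(X[0]-X[3],X[1]-X[2])],[np.degrees(np.arctan2(*(v)[1::-1])).round(2)-90 for v in(X[0]-X[1],X[3]-X[2])])
for T in [[(178,152),(235,158),(185,415),(135,408)],[(312,175),(368,182),(320,435),(268,428)],[(462,180),(508,190),(450,445),(403,435)],[(595,213),(642,225),(578,472),(530,462)]]:
    Y=np.array([f(c,.054) for c in T]);a=(Y[0]+Y[1]-Y[2]-Y[3])/2
    print(Y.mean(0).round(4),np.linalg.norm(a).round(4),np.degrees(np.arctan2(a[1],a[0])).round(2),np.linalg.norm(Y[0]-Y[1]).round(4))
print(rel(0.5,0.05,0.28,-7))
```

```text
[ 0.4678 -0.2866  0.02  ] [np.float64(0.0839), np.float64(0.1338), np.float64(0.0824), np.float64(0.1344)] [np.float64(10.86), np.float64(11.34)] [np.float64(10.579999999999998), np.float64(11.209999999999994)]
[ 0.4587 -0.2427  0.054 ] 0.057 11.01 0.0121
[ 0.4653 -0.2715  0.054 ] 0.0564 12.47 0.012
[ 0.4753 -0.3002  0.054 ] 0.0572 11.38 0.0101
[ 0.48   -0.3295  0.054 ] 0.0564 11.2 0.0106
[ 0.1677 -0.2768 -0.031   0.5087]
```

{"fn": "carry_out", "kwargs": {
  "moves": [
    [[0.026, -0.0585, 0, 0], [0.026, -0.0585, 0, 0], [0.026, -0.0585, 0, 0], [0.026, -0.0585, 0, 0], [0.026, -0.0585, 0, 0]]
  ]
}}

```text
t: 1.78
ee_pos: [0.4593, 0.0431, 0.2494]
tool_rot: [180.0, -0.0, 22.0]
ft_force: [1.0, -0.8, 0.3]
grip_width: 0.0859
finger_force: 0.0
```

{"fn": "carry_out", "kwargs": {
  "moves": [
    [[0, 0, 0, 0.17], [0, 0, 0, 0.17], [0, 0, 0, 0.17], [0, 0, 0, 0], [0, 0, 0, 0]]
  ]
}}

```text
t: 2.4
ee_pos: [0.4595, 0.0421, 0.2493]
tool_rot: [180.0, 0.0, -7.0]
ft_force: [-0.1, 1.4, -0.3]
grip_width: 0.085
finger_force: 0.0
```

Run:
```python
from h import *
show()
np.save("w2.npy",manip.camera_params("wrist"),allow_pickle=True)
im=manip.snapshot("wrist")
cv2.imwrite("pics/w2.png",im)
P=manip.camera_params("wrist");c=proj(P,[[.512,.055,.03]])[0];print(c)
x0,y0=120,0
cv2.imwrite("pics/w2c.png",cv2.resize(im[0:250,140:500],None,fx=2.2,fy=2.2,interpolation=cv2.INTER_CUBIC))
```

```text
{'t': 2.4, 'ee_pos': [0.459, 0.042, 0.249], 'tool_rot': [179.989, 0.02, -7.01], 'ft_force': [-0.146, 1.384, -0.273], 'grip_width': 0.085, 'finger_force': 0.0}
[301.36965289 107.49185144]
```

View pics/w2c.png

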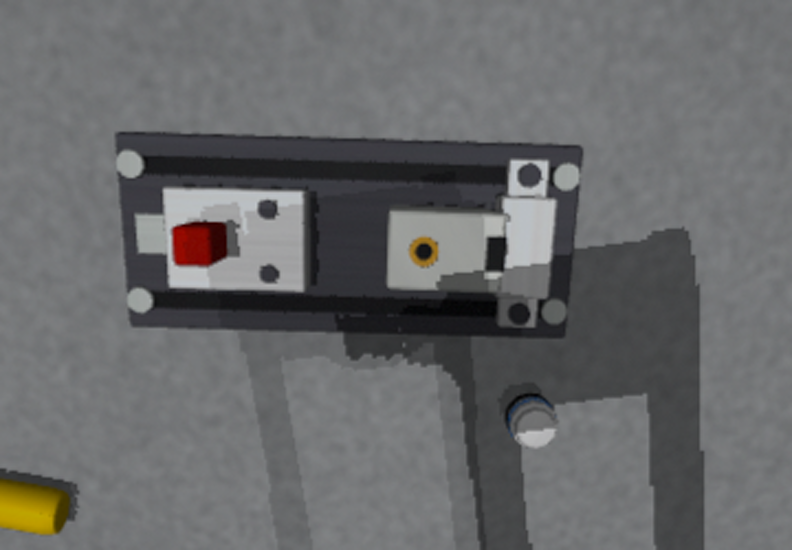

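The crop shows bed corners (116,132), (582,148), (564,338) and (131,326). The block top is (390,210)–(507,283), with the black groove at (495,253). The stop jaw's top starts at x≈503, the slide jaw's top ends at x≈308, and the lug top is (173,226)–(212,264). The lens is at (532,420), near the fixture.

Run:
```python
from h import *
P=np.load("w2.npy",allow_pickle=True).item()
f=lambda c,z:pz(P,(c[0]/2.2+140-.3,c[1]/2.2-.3),z)
X=np.array([f(c,.02) for c in [(116,132),(582,148),(564,338),(131,326)]])
ang=lambda v:np.degrees(np.arctan2(v[1],v[0])).round(2)
print(X.mean(0).round(4),[np.linalg.norm(X[i]-X[i-1]).round(4) for i in range(4)],ang(X[0]-X[1])-90,ang(X[3]-X[2])-90,ang(X[0]-X[3]),ang(X[1]-X[2]))
th=np.radians((ang(X[0]-X[1])+ang(X[3]-X[2]))/2-90);ex=np.array([np.cos(th),np.sin(th)]);ey=np.array([-ex[1],ex[0]])
o=X.mean(0)[:2]-ey*.0205;print("th",np.degrees(th),"o",o)
np.save("fx.npy",[th,*o])
def F(n,c,z):
    p=f(c,z)[:2];print(n,p.round(4),"fix",((p-o)@ex).round(4),((p-o)@ey).round(4))
for c in[(390,210),(508,213),(505,280),(388,290)]:F("block",c,.076)
F("groove",(496,253),.076)
for c in[(505,198),(556,200),(550,297),(497,293)]:F("stop",c,.045)
for c in[(164,189),(309,190),(306,290),(168,287)]:F("slide",c,.045)
for c in[(173,228),(212,224),(212,264),(178,265)]:F("lug",c,.079)
F("lens",(534,430),.04)
for c in[(511,161),(548,160),(535,328),(500,326)]:F("foot",c,.03)
```

```text
[0.5105 0.0588 0.02  ] [np.float64(0.0889), np.float64(0.2126), np.float64(0.088), np.float64(0.2128)] -8.89 -8.64 -8.72 -8.56
th -8.765 o [0.50741887 0.03851546]
block [0.5238 0.037 ] fix 0.0165 0.001
block [ 0.5169 -0.0098] fix 0.0167 -0.0463
block [ 0.4906 -0.0065] fix -0.0098 -0.047
block [0.4924 0.0418] fix -0.0153 0.001
groove [ 0.5019 -0.0037] fix 0.0009 -0.0426
stop [ 0.5214 -0.013 ] fix 0.0217 -0.0488
stop [ 0.5179 -0.035 ] fix 0.0215 -0.0711
stop [ 0.476  -0.0298] fix -0.0206 -0.0723
stop [ 0.4808 -0.0061] fix -0.0195 -0.0482
slide [0.5433 0.1337] fix 0.021 0.0996
slide [0.5352 0.0713] fix 0.0225 0.0366
slide [0.4927 0.0794] fix -0.0208 0.0382
slide [0.5017 0.141 ] fix -0.0213 0.1004
lug [0.5277 0.1238] fix 0.0071 0.0874
lug [0.5273 0.108 ] fix 0.0091 0.0717
lug [0.5119 0.1111] fix -0.0066 0.0724
lug [0.5132 0.1248] fix -0.0074 0.0862
lens [ 0.4119 -0.019 ] fix -0.0856 -0.0714
foot [ 0.5363 -0.0188] fix 0.0372 -0.0523
foot [ 0.5347 -0.0353] fix 0.0382 -0.0688
foot [ 0.4596 -0.0244] fix -0.0377 -0.0695
foot [ 0.4626 -0.0079] fix -0.0372 -0.0527
```

{"fn": "carry_out", "kwargs": {
  "moves": [
    [[0.024, 0.01, 0.045, 0.015], [0.024, 0.01, 0.045, 0.015], [0, 0, 0.045, 0], [0, 0, 0, 0], [0, 0, 0, 0]]
  ]
}}

```text
t: 3.08
ee_pos: [0.5053, 0.0169, 0.1155]
tool_rot: [-180.0, -0.1, -8.8]
ft_force: [-0.3, -0.2, 0.5]
grip_width: 0.0856
finger_force: 0.0
```

```bash
cat >> h.py <<'E'
th,ox,oy=np.load("fx.npy");ex=np.array([np.cos(th),np.sin(th)]);ey=np.array([-ex[1],ex[0]])
def fx(x,y): return np.array([ox,oy])+ex*x+ey*y
def tofx(p): return ((np.array(p)[:2]-[ox,oy])@ex).round(4),((np.array(p)[:2]-[ox,oy])@ey).round(4)
def relf(x,y,z,dyaw): return rel(*fx(x,y),z,np.degrees(th)+dyaw)
E
python3 -c "
from h import *
show();print(relf(.0006,-.023,.067,0))
cv2.imwrite('pics/w3.png',manip.snapshot('wrist'))"
```

```text
{'t': 3.075, 'ee_pos': [0.505, 0.017, 0.116], 'tool_rot': [-179.99, -0.071, -8.75], 'ft_force': [-0.257, -0.162, 0.458], 'grip_width': 0.086, 'finger_force': 0.0}
[-0.0006  0.0013  0.0485  0.0003]
```

View pics/w3.png

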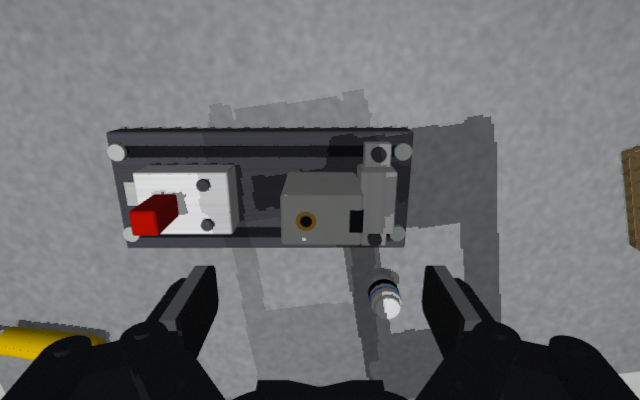

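The block (281–363, 175–245) is centred between the fingers (columns 217 and 425), so I can descend and grip.

{"fn": "carry_out", "kwargs": {
  "moves": [
    [[-0.0005, 0.001, 0.025, 0], [0, 0, 0.0235, 0], [0, 0, 0, 0]]
  ]
}}

```text
t: 3.5
ee_pos: [0.5039, 0.0163, 0.0666]
tool_rot: [-180.0, -0.0, -8.7]
ft_force: [0.1, 0.7, 0.4]
grip_width: 0.0853
finger_force: 0.0
```

{"fn": "carry_out", "kwargs": {
  "moves": [
    [[0, 0, 0, 0], [0, 0, 0, 0], [0, 0, 0, 0], [0, 0, 0, 0], [0, 0, 0, 0]]
  ],
  "gripper": 0.3,
  "grip_force": 40
}}

```text
t: 4.12
ee_pos: [0.5039, 0.0161, 0.066]
tool_rot: [-180.0, -0.0, -8.8]
ft_force: [-0.0, -0.8, 0.3]
grip_width: 0.0257
finger_force: 0.0
```

```bash
python3 -c "
from h import *
show()
im=manip.snapshot('scene');im2=manip.snapshot('wrist')
a=cv2.resize(im[140:270,280:440],(640,520),interpolation=cv2.INTER_CUBIC)
cv2.imwrite('pics/s4.png',np.vstack([cv2.resize(im[150:250,290:440],(450,300),interpolation=cv2.INTER_CUBIC),cv2.resize(im2,(450,281))]))"
```

```text
{'t': 4.125, 'ee_pos': [0.504, 0.016, 0.066], 'tool_rot': [-179.999, -0.006, -8.775], 'ft_force': [-0.022, -0.77, 0.269], 'grip_width': 0.026, 'finger_force': 0.0}
```

View pics/s4.png

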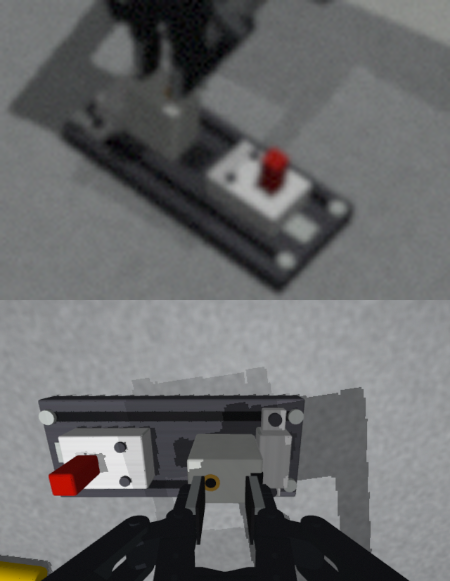

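```bash
python3 -c "
from h import *
s=manip.observe();p=np.array(s['ee_pos'])
Pw=manip.camera_params('wrist')
pts=[p+[0,0,dz] for dz in(-.017,0,.013,.03,.054)]
q=proj(Pw,pts);print(q.round(0),(q*[450/640,281/400]+[0,300]).round(0))
q=proj(manip.camera_params('scene'),pts);print(((q-[290,150])*3).round(0))
for z in(.02,.076):
  X=[[*fx(x,y),z] for x,y in((.0165,.001),(.0165,-.047),(-.0155,-.047),(-.0155,.001))]
  print(z,(proj(Pw,X)*[450/640,281/400]+[0,300]).round(0).tolist(),((proj(manip.camera_params('scene'),X)-[290,150])*3).round(0).tolist())
"
```

```text
[[320. 237.]
 [320. 252.]
 [320. 265.]
 [320. 286.]
 [321. 326.]] [[225. 466.]
 [225. 477.]
 [225. 486.]
 [225. 501.]
 [225. 529.]]
[[167. 108.]
 [167.  93.]
 [168.  81.]
 [169.  66.]
 [170.  43.]]
0.02 [[197.0, 433.0], [254.0, 433.0], [253.0, 468.0], [198.0, 469.0]] [[175.0, 161.0], [128.0, 128.0], [155.0, 105.0], [202.0, 136.0]]
0.076 [[187.0, 460.0], [265.0, 460.0], [262.0, 505.0], [189.0, 505.0]] [[178.0, 113.0], [128.0, 80.0], [157.0, 56.0], [206.0, 88.0]]
```

The fingers closed to 26 mm without touching anything. Scene and wrist views both show the tips over the block top (tip row about 475 in the lower picture), so the tips sit higher than the stated 17 mm ahead of the TCP. I'll check that with a gentle touch on the block top.

{"fn": "carry_out", "kwargs": {
  "moves": [
    [[0, 0, 0.002, 0], [0, 0, 0.002, 0], [0, 0, 0, 0]]
  ]
}}

```text
t: 4.6
ee_pos: [0.5042, 0.0161, 0.0639]
tool_rot: [-180.0, -0.1, -8.8]
ft_force: [-4.2, 1.0, 19.7]
grip_width: 0.0256
finger_force: 9.5
```

{"fn": "carry_out", "kwargs": {
  "moves": [
    [[0, 0, -0.013, 0], [0, 0, 0, 0], [0, 0, 0, 0], [0, 0, 0, 0], [0, 0, 0, 0]]
  ],
  "gripper": 1.0
}}

```text
t: 5.22
ee_pos: [0.5036, 0.0161, 0.0744]
tool_rot: [180.0, 0.1, -8.8]
ft_force: [0.4, 0.3, 0.2]
grip_width: 0.0855
finger_force: 0.0
```

{"fn": "carry_out", "kwargs": {
  "moves": [
    [[0, 0, 0, 0], [0, 0, 0.01, 0], [0, 0, 0.01, 0], [0, 0, 0, 0]]
  ]
}}

```text
t: 5.72
ee_pos: [0.5028, 0.0161, 0.0536]
tool_rot: [180.0, 0.2, -8.8]
ft_force: [0.1, -0.3, 0.4]
grip_width: 0.0852
finger_force: 0.0
```

{"fn": "carry_out", "kwargs": {
  "moves": [
    [[0.001, 0, 0.005, 0], [0, 0, 0.005, 0], [0, 0, 0.0055, 0], [0, 0, 0, 0]]
  ]
}}

```text
t: 6.22
ee_pos: [0.5045, 0.016, 0.0389]
tool_rot: [180.0, 0.1, -8.8]
ft_force: [0.2, -0.9, 0.6]
grip_width: 0.0855
finger_force: 0.0
```

{"fn": "carry_out", "kwargs": {
  "moves": [
    [[0, 0, 0, 0], [0, 0, 0, 0], [0, 0, 0, 0], [0, 0, 0, 0]]
  ],
  "gripper": 0.4,
  "grip_force": 40
}}

```text
t: 6.72
ee_pos: [0.5052, 0.0161, 0.0398]
tool_rot: [-180.0, -0.0, -8.8]
ft_force: [-0.2, 0.9, 2.6]
grip_width: 0.0475
finger_force: 42.4
```

{"fn": "carry_out", "kwargs": {
  "moves": [
    [[0, 0, -0.02, 0], [0, 0, -0.02, 0], [0, 0, 0, -0.1745], [0, 0, 0, -0.1745], [0, 0, 0, -0.1745]]
  ]
}}

```text
t: 7.35
ee_pos: [0.5041, 0.0159, 0.0789]
tool_rot: [-180.0, 0.1, 21.6]
ft_force: [-0.1, -0.0, -2.7]
grip_width: 0.0471
finger_force: 42.4
```

{"fn": "carry_out", "kwargs": {
  "moves": [
    [[0, 0, 0, -0.1745], [0, 0, 0, -0.1745], [0, 0, 0, -0.1745], [0, 0, 0, -0.1745], [0, 0, 0, -0.1745]]
  ]
}}

```text
t: 7.98
ee_pos: [0.5041, 0.0159, 0.0788]
tool_rot: [-179.9, 0.0, 71.5]
ft_force: [0.0, -0.1, -3.6]
grip_width: 0.0472
finger_force: 42.4
```

{"fn": "carry_out", "kwargs": {
  "moves": [
    [[0, 0, 0, -0.1745], [0, 0, 0, 0], [0, 0, 0, 0]]
  ]
}}

```text
t: 8.35
ee_pos: [0.5045, 0.0159, 0.0791]
tool_rot: [-180.0, 0.0, 81.0]
ft_force: [-0.6, 0.1, -3.1]
grip_width: 0.0473
finger_force: 42.4
```

```bash
python3 -c "
from h import *
show();s=manip.observe();print(tofx(s['ee_pos']),relf(0,-.0295,.042,90))
np.save('w5.npy',manip.camera_params('wrist'),allow_pickle=True)
P=manip.camera_params('wrist')
im=manip.snapshot('wrist');cv2.imwrite('pics/w5.png',im[:, 60:580])
"
```

```text
{'t': 8.35, 'ee_pos': [0.505, 0.016, 0.079], 'tool_rot': [-179.954, 0.008, 81.043], 'ft_force': [-0.602, 0.089, -3.061], 'grip_width': 0.047, 'finger_force': 42.351}
(np.float64(0.0006), np.float64(-0.0228)) [-0.0067 -0.0006  0.0371 -0.0033]
```

View pics/w5.png

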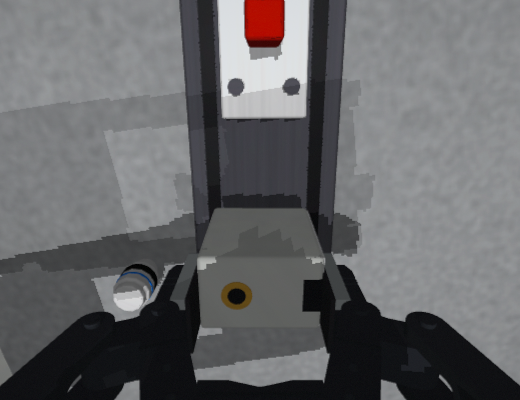

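The block is held with the groove (crop 313,296) on the right, which is the fixture's +x side. Its top runs from row 257 to 327, level and square.

```bash
python3 -c "
from h import *
P=np.load('w5.npy',allow_pickle=True).item()
for uv in((258,257.5),(385,257.5),(258,327),(382,327)): print(tofx(pz(P,uv,.115)))
print(tofx(pz(P,(320,119),.045)))
"
```

```text
(np.float64(-0.0246), np.float64(-0.0041))
(np.float64(0.0221), np.float64(-0.0042))
(np.float64(-0.0264), np.float64(-0.0347))
(np.float64(0.0226), np.float64(-0.0348))
(np.float64(-0.0017), np.float64(0.0386))
```

{"fn": "carry_out", "kwargs": {
  "moves": [
    [[-0.0077, -0.0006, 0, -0.0033], [0, 0, 0.018, 0], [0, 0, 0.015, 0], [0, 0, 0, 0], [0, 0, 0, 0]]
  ]
}}

```text
t: 9.02
ee_pos: [0.5034, 0.0082, 0.0468]
tool_rot: [180.0, 0.0, 81.4]
ft_force: [-0.2, -0.0, -2.8]
grip_width: 0.0472
finger_force: 42.2
```

{"fn": "carry_out", "kwargs": {
  "moves": [
    [[0, 0, 0.0025, 0], [0, 0, 0.0025, 0], [0, 0, 0, 0]]
  ]
}}

```text
t: 9.4
ee_pos: [0.503, 0.0085, 0.0414]
tool_rot: [-180.0, 0.0, 81.4]
ft_force: [0.0, 0.1, -2.2]
grip_width: 0.0475
finger_force: 42.2
```

{"fn": "carry_out", "kwargs": {
  "moves": [
    [[0, 0, 0.001, 0], [0, 0, 0, 0]]
  ]
}}

```text
t: 9.65
ee_pos: [0.5031, 0.0085, 0.0404]
tool_rot: [-180.0, -0.0, 81.4]
ft_force: [-0.4, -0.0, -2.8]
grip_width: 0.0478
finger_force: 42.2
```

{"fn": "carry_out", "kwargs": {
  "moves": [
    [[0, 0, 0, 0], [0, 0, 0, 0], [0, 0, 0, 0]]
  ],
  "gripper": 0.85
}}

```text
t: 10.02
ee_pos: [0.5034, 0.0084, 0.0406]
tool_rot: [180.0, -0.0, 81.4]
ft_force: [0.4, -0.4, -0.1]
grip_width: 0.0724
finger_force: 0.0
```

{"fn": "carry_out", "kwargs": {
  "moves": [
    [[0, 0, -0.03, 0], [0, 0, -0.06, 0], [0, 0, -0.05, 0], [0, 0, 0, 0], [0, 0, 0, 0]]
  ]
}}

```text
t: 10.65
ee_pos: [0.5026, 0.0085, 0.1802]
tool_rot: [-180.0, 0.0, 81.4]
ft_force: [-0.0, -0.3, 0.6]
grip_width: 0.0723
finger_force: 0.0
```

```bash
python3 -c "
from h import *
show();s=manip.observe()
p0=np.array([.4594,-.2424]);p=[.4594,-.2424]
print(rel(*p,.12,101))
# auto measure block top: bright region in wrist view
P=manip.camera_params('wrist');im=manip.snapshot('wrist');np.save('w6.npy',P,allow_pickle=True);cv2.imwrite('pics/w6.png',im)
"
```

```text
{'t': 10.65, 'ee_pos': [0.503, 0.008, 0.18], 'tool_rot': [-179.983, 0.002, 81.392], 'ft_force': [-0.012, -0.27, 0.558], 'grip_width': 0.072, 'finger_force': 0.0}
[-0.2545 -0.0051  0.0602 -0.3422]
```

{"fn": "carry_out", "kwargs": {
  "moves": [
    [[-0.05, -0.0014, 0, 0], [-0.05, -0.0014, 0, 0], [-0.05, -0.0014, 0, 0], [-0.05, -0.0013, 0.01, 0], [-0.05, -0.0013, 0.02, 0]]
  ]
}}

```text
t: 11.32
ee_pos: [0.4581, -0.239, 0.1488]
tool_rot: [-179.9, -0.0, 81.4]
ft_force: [1.0, -0.0, -0.4]
grip_width: 0.0726
finger_force: 0.0
```

{"fn": "carry_out", "kwargs": {
  "moves": [
    [[0, 0, 0.03, -0.171], [0, 0, 0.02, -0.171], [0, 0, 0.02, 0], [0, 0, 0, 0], [0, 0, 0, 0]]
  ]
}}

```text
t: 11.95
ee_pos: [0.4586, -0.2374, 0.0799]
tool_rot: [-179.9, -0.1, 101.0]
ft_force: [0.1, 0.6, 0.7]
grip_width: 0.0729
finger_force: 0.0
```

```bash
python3 -c "
from h import *
show();print(rel(.4584,-.2375,.018,101))"
```

```text
{'t': 11.95, 'ee_pos': [0.459, -0.237, 0.08], 'tool_rot': [-179.932, -0.064, 100.988], 'ft_force': [0.061, 0.58, 0.729], 'grip_width': 0.073, 'finger_force': 0.0}
[-0.     -0.0002  0.0619 -0.0002]
```

{"fn": "carry_out", "kwargs": {
  "moves": [
    [[0, 0, 0.02, 0], [0, 0, 0.02, 0], [0, 0, 0.01, 0], [0, 0, 0, 0]]
  ]
}}

```text
t: 12.45
ee_pos: [0.4589, -0.2375, 0.0303]
tool_rot: [-180.0, -0.0, 101.0]
ft_force: [0.3, 0.3, -0.1]
grip_width: 0.0727
finger_force: 0.0
```

{"fn": "carry_out", "kwargs": {
  "moves": [
    [[0, 0, 0.006, 0], [0, 0, 0.006, 0], [0, 0, 0, 0]]
  ]
}}

```text
t: 12.82
ee_pos: [0.4587, -0.2376, 0.0181]
tool_rot: [-180.0, -0.0, 101.0]
ft_force: [0.6, 0.4, -0.1]
grip_width: 0.0728
finger_force: 0.0
```

{"fn": "carry_out", "kwargs": {
  "moves": [
    [[0, 0, 0, 0], [0, 0, 0, 0], [0, 0, 0, 0]]
  ],
  "gripper": 0.5,
  "grip_force": 25
}}

```text
t: 13.2
ee_pos: [0.4592, -0.2379, 0.0187]
tool_rot: [180.0, 0.0, 101.0]
ft_force: [1.1, 0.4, 1.8]
grip_width: 0.0575
finger_force: 27.0
```

{"fn": "carry_out", "kwargs": {
  "moves": [
    [[0, 0, -0.04, 0], [0, 0, -0.055, 0], [0, 0, -0.03, 0.1725], [0, 0, 0, 0.1725], [0, 0, 0, 0]]
  ]
}}

```text
t: 13.82
ee_pos: [0.4589, -0.2376, 0.1438]
tool_rot: [180.0, 0.0, 81.3]
ft_force: [-0.0, -0.7, -0.2]
grip_width: 0.0572
finger_force: 27.5
```

```bash
python3 -c "
from h import *
show();print(relf(0,.001,.06,90))"
```

```text
{'t': 13.825, 'ee_pos': [0.459, -0.238, 0.144], 'tool_rot': [179.967, 0.014, 81.331], 'ft_force': [-0.046, -0.669, -0.221], 'grip_width': 0.057, 'finger_force': 27.462}
[0.2813 0.0063 0.0838 0.0017]
```

{"fn": "carry_out", "kwargs": {
  "moves": [
    [[0.0563, 0.0013, 0, 0], [0.0563, 0.0013, 0, 0], [0.0563, 0.0013, 0, 0], [0.0563, 0.0012, 0, 0], [0.0561, 0.0012, 0, 0.0017]]
  ]
}}

```text
t: 14.45
ee_pos: [0.5077, 0.0411, 0.1426]
tool_rot: [-179.9, 0.0, 81.3]
ft_force: [0.6, 0.4, -1.0]
grip_width: 0.0575
finger_force: 27.5
```

```bash
python3 -c "
from h import *
show();print(relf(0,.001,.06,90))
P=np.load('w6.npy',allow_pickle=True).item();im=cv2.imread('pics/w6.png')
print(proj(P,[[*fx(x,y),z] for x,y,z in((0,-.0125,.076),(0,-.0445,.076),(0,-.0485,.045),(0,.0375,.045))]).round(1))
g=cv2.cvtColor(im,cv2.COLOR_BGR2GRAY).astype(int)
for c in(305,335): print(c,g[90:300:2,c].tolist())
cv2.imwrite('pics/w6c.png',cv2.resize(im[80:300,230:410],None,fx=2.7,fy=2.7,interpolation=cv2.INTER_CUBIC))"
```

```text
{'t': 14.45, 'ee_pos': [0.508, 0.041, 0.143], 'tool_rot': [-179.913, 0.017, 81.33], 'ft_force': [0.589, 0.419, -1.037], 'grip_width': 0.057, 'finger_force': 27.461}
[-0.0016  0.0001  0.0826  0.0017]
[[323.6 168.6]
 [323.4 209.2]
 [323.  201.1]
 [323.6  96.6]]
305 [179, 178, 126, 29, 38, 57, 57, 56, 57, 58, 57, 57, 56, 57, 57, 58, 58, 56, 57, 57, 58, 58, 57, 57, 57, 57, 57, 57, 57, 56, 56, 56, 81, 81, 82, 82, 81, 83, 83, 123, 159, 163, 163, 164, 164, 164, 102, 119, 67, 25, 30, 82, 63, 85, 87, 87, 87, 86, 84, 80, 91, 91, 92, 89, 89, 90, 91, 95, 49, 37, 65, 79, 80, 79, 78, 78, 79, 79, 81, 80, 78, 76, 76, 77, 79, 80, 79, 78, 76, 76, 77, 76, 76, 79, 80, 76, 75, 74, 76, 79, 78, 77, 77, 75, 76]
335 [176, 176, 125, 30, 57, 57, 57, 58, 57, 57, 56, 57, 58, 57, 56, 57, 57, 57, 57, 57, 57, 57, 58, 57, 57, 58, 57, 58, 58, 56, 58, 56, 76, 80, 81, 81, 82, 82, 82, 99, 157, 162, 162, 162, 162, 162, 162, 163, 164, 163, 153, 86, 86, 86, 86, 88, 87, 86, 85, 88, 91, 92, 92, 90, 89, 90, 90, 89, 48, 39, 68, 78, 79, 76, 75, 77, 78, 78, 78, 75, 75, 76, 77, 77, 79, 78, 77, 77, 76, 77, 75, 76, 79, 78, 78, 79, 78, 74, 73, 75, 77, 79, 75, 74, 90]
```

View pics/w6c.png

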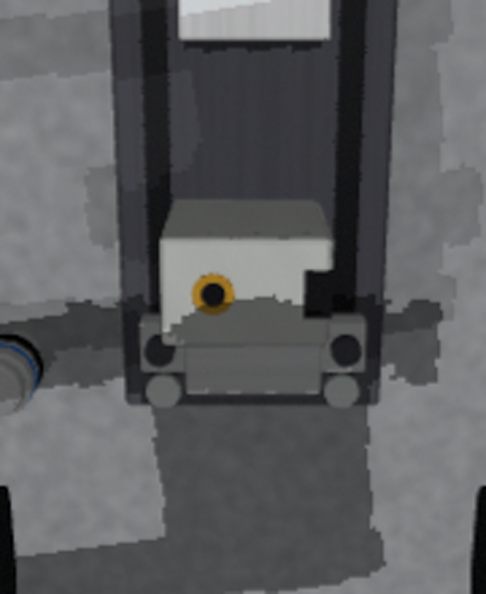

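The block stands square with the groove to the right. Its front top edge is at crop row 238, which gives y≈-12 mm, close to the stop jaw, and the slide jaw face is at crop row 40.

{"fn": "carry_out", "kwargs": {
  "moves": [
    [[-0.001, 0, 0, 0.0017], [0, 0, 0.04, 0], [0, 0, 0.03, 0], [0, 0, 0.02, 0], [0, 0, 0.015, 0]]
  ]
}}

```text
t: 15.08
ee_pos: [0.5074, 0.0378, 0.0371]
tool_rot: [-179.9, -0.0, 81.1]
ft_force: [0.1, 2.3, 1.3]
grip_width: 0.0575
finger_force: 27.7
```

{"fn": "carry_out", "kwargs": {
  "moves": [
    [[0, 0, 0, 0], [0, 0, 0.004, 0], [0, 0, 0, 0]]
  ]
}}

```text
t: 15.45
ee_pos: [0.5082, 0.0379, 0.0347]
tool_rot: [180.0, 0.0, 81.0]
ft_force: [0.1, 0.5, -0.2]
grip_width: 0.0572
finger_force: 27.6
```

{"fn": "carry_out", "kwargs": {
  "moves": [
    [[0.001, 0, 0.0025, 0], [0, 0, 0.0015, 0], [0, 0, 0, 0]]
  ]
}}

```text
t: 15.82
ee_pos: [0.5084, 0.0393, 0.0307]
tool_rot: [180.0, -0.0, 81.0]
ft_force: [-1.5, 0.3, 0.8]
grip_width: 0.0579
finger_force: 27.7
```

```bash
python3 -c "
from h import *
show();print(tofx(manip.observe()['ee_pos']))"
```

```text
{'t': 15.825, 'ee_pos': [0.508, 0.039, 0.031], 'tool_rot': [179.968, -0.001, 81.039], 'ft_force': [-1.512, 0.347, 0.816], 'grip_width': 0.058, 'finger_force': 27.722}
(np.float64(0.0008), np.float64(0.001))
```

{"fn": "carry_out", "kwargs": {
  "moves": [
    [[0, 0, 0, 0], [0, 0, 0, 0], [0, 0, -0.02, 0], [0, 0, -0.04, 0], [0, 0, -0.05, 0]]
  ],
  "gripper": 0.82
}}

```text
t: 16.45
ee_pos: [0.5071, 0.0393, 0.1405]
tool_rot: [-179.8, 0.0, 81.0]
ft_force: [2.1, -0.5, 0.2]
grip_width: 0.0702
finger_force: 0.0
```

```bash
python3 -c "
from h import *
show();print(rel(.4639,-.267,.08,101))
cv2.imwrite('pics/w7.png',manip.snapshot('wrist'))"
```

```text
{'t': 16.45, 'ee_pos': [0.507, 0.039, 0.141], 'tool_rot': [-179.825, 0.026, 81.026], 'ft_force': [2.082, -0.488, 0.222], 'grip_width': 0.07, 'finger_force': 0.0}
[-0.3093  0.0052  0.0605 -0.3486]
```

{"fn": "carry_out", "kwargs": {
  "moves": [
    [[-0.062, 0.001, 0, 0], [-0.062, 0.001, 0, 0], [-0.062, 0.001, 0, 0], [-0.062, 0.001, 0, 0], [-0.0613, 0.001, 0.01, 0]]
  ]
}}

```text
t: 17.12
ee_pos: [0.4651, -0.2694, 0.1309]
tool_rot: [179.9, 0.1, 81.0]
ft_force: [-0.1, 0.2, -0.0]
grip_width: 0.07
finger_force: 0.0
```

{"fn": "carry_out", "kwargs": {
  "moves": [
    [[0, 0, 0.02, -0.174], [0, 0, 0.02, -0.174], [0, 0, 0.01, 0], [0, 0, 0, 0], [0, 0, 0, 0]]
  ]
}}

```text
t: 17.75
ee_pos: [0.4655, -0.267, 0.081]
tool_rot: [180.0, 0.0, 100.9]
ft_force: [0.0, -0.5, 0.4]
grip_width: 0.0701
finger_force: 0.0
```

```bash
python3 -c "
from h import *
show();print(rel(.4639,-.267,.0185,101))"
```

```text
{'t': 17.75, 'ee_pos': [0.465, -0.267, 0.081], 'tool_rot': [179.954, 0.048, 100.91], 'ft_force': [0.03, -0.461, 0.375], 'grip_width': 0.07, 'finger_force': 0.0}
[ 0.0003 -0.0015  0.0625 -0.0016]
```

{"fn": "carry_out", "kwargs": {
  "moves": [
    [[0, -0.0015, 0.02, -0.0016], [0, 0, 0.02, 0], [0, 0, 0.012, 0], [0, 0, 0.01, 0], [0, 0, 0, 0]]
  ]
}}

```text
t: 18.38
ee_pos: [0.4632, -0.267, 0.018]
tool_rot: [-180.0, -0.0, 101.1]
ft_force: [0.3, -1.1, 0.5]
grip_width: 0.0702
finger_force: 0.0
```

{"fn": "carry_out", "kwargs": {
  "moves": [
    [[0, 0, 0, 0], [0, 0, 0, 0], [0, 0, 0, 0]]
  ],
  "gripper": 0.5,
  "grip_force": 25
}}

```text
t: 18.75
ee_pos: [0.4638, -0.2676, 0.0189]
tool_rot: [179.9, 0.1, 101.1]
ft_force: [-0.1, -0.2, 1.1]
grip_width: 0.0573
finger_force: 27.2
```

{"fn": "carry_out", "kwargs": {
  "moves": [
    [[0, 0, -0.04, 0], [0, 0, -0.055, 0], [0, 0, -0.03, 0.1725], [0, 0, 0, 0.1725], [0, 0, 0, 0]]
  ]
}}

```text
t: 19.38
ee_pos: [0.4633, -0.2672, 0.1439]
tool_rot: [180.0, 0.0, 81.4]
ft_force: [0.2, 0.3, -1.3]
grip_width: 0.0572
finger_force: 27.3
```

```bash
python3 -c "
from h import *
show();print(relf(0.0,.0165,.031,90))"
```

```text
{'t': 19.375, 'ee_pos': [0.463, -0.267, 0.144], 'tool_rot': [179.961, 0.02, 81.394], 'ft_force': [0.219, 0.289, -1.276], 'grip_width': 0.057, 'finger_force': 27.317}
[ 0.3254 -0.0021  0.1129  0.0028]
```

{"fn": "carry_out", "kwargs": {
  "moves": [
    [[0.0543, -0.0004, 0, 0.0028], [0.0543, -0.0004, 0, 0], [0.0543, -0.0004, 0, 0], [0.0543, -0.0004, 0, 0], [0.0543, -0.0004, 0, 0]]
  ]
}}

```text
t: 20.0
ee_pos: [0.5026, 0.003, 0.1427]
tool_rot: [-179.9, 0.0, 81.3]
ft_force: [1.1, 0.8, -0.7]
grip_width: 0.0573
finger_force: 27.3
```

{"fn": "carry_out", "kwargs": {
  "moves": [
    [[0.0543, 0, 0.02, 0], [0, 0, 0.03, 0], [0, 0, 0.02, 0], [0, 0, 0, 0], [0, 0, 0, 0]]
  ]
}}

```text
t: 20.62
ee_pos: [0.5117, 0.0548, 0.0736]
tool_rot: [-180.0, 0.0, 81.2]
ft_force: [0.5, -0.1, -0.5]
grip_width: 0.0572
finger_force: 27.3
```

```bash
python3 -c "
from h import *
show();print(relf(0.0,.0165,.031,90))
im=manip.snapshot('wrist');cv2.imwrite('pics/w8.png',im)"
```

```text
{'t': 20.625, 'ee_pos': [0.512, 0.055, 0.074], 'tool_rot': [-179.995, 0.001, 81.191], 'ft_force': [0.519, -0.13, -0.467], 'grip_width': 0.057, 'finger_force': 27.308}
[-0.0003 -0.0017  0.0426 -0.0008]
```

{"fn": "carry_out", "kwargs": {
  "moves": [
    [[0, -0.0015, 0.015, 0], [0, 0, 0.013, 0], [0, 0, 0.01, 0], [0, 0, 0.0045, 0], [0, 0, 0, 0]]
  ]
}}

```text
t: 21.3
ee_pos: [0.5103, 0.0552, 0.0311]
tool_rot: [180.0, -0.0, 81.1]
ft_force: [0.4, 0.5, -0.6]
grip_width: 0.0571
finger_force: 27.3
```

{"fn": "carry_out", "kwargs": {
  "moves": [
    [[0, 0, 0, 0], [0, 0, 0, 0], [0, 0, -0.02, 0], [0, 0, -0.04, 0], [0, 0, -0.05, 0]]
  ],
  "gripper": 0.82
}}

```text
t: 21.92
ee_pos: [0.509, 0.0552, 0.1411]
tool_rot: [-179.8, 0.0, 81.1]
ft_force: [1.2, 0.4, 0.2]
grip_width: 0.0699
finger_force: 0.0
```

```bash
python3 -c "
from h import *
c=np.array([.4753,-.3002])+.005*np.array([-.191,.982]);print(c)
show();print(rel(*c,.08,101))
cv2.imwrite('pics/w9.png',manip.snapshot('wrist'));np.save('w9.npy',manip.camera_params('wrist'),allow_pickle=True)"
```

```text
[ 0.474345 -0.29529 ]
{'t': 21.925, 'ee_pos': [0.509, 0.055, 0.141], 'tool_rot': [-179.84, 0.03, 81.131], 'ft_force': [1.165, 0.392, 0.19], 'grip_width': 0.07, 'finger_force': 0.0}
[-0.3516  0.0198  0.0611 -0.3468]
```

{"fn": "carry_out", "kwargs": {
  "moves": [
    [[-0.06, 0.0033, 0, 0], [-0.06, 0.0033, 0, 0], [-0.06, 0.0033, 0, 0], [-0.06, 0.0033, 0, 0], [-0.06, 0.0033, 0, 0]]
  ]
}}

```text
t: 22.6
ee_pos: [0.4798, -0.2457, 0.1409]
tool_rot: [180.0, 0.0, 81.1]
ft_force: [0.7, 0.6, 0.4]
grip_width: 0.07
finger_force: 0.0
```

{"fn": "carry_out", "kwargs": {
  "moves": [
    [[-0.0516, 0.0033, 0.01, 0], [0, 0, 0.02, -0.1735], [0, 0, 0.02, -0.1735], [0, 0, 0.01, 0], [0, 0, 0, 0]]
  ]
}}

```text
t: 23.22
ee_pos: [0.4749, -0.2947, 0.0802]
tool_rot: [-179.9, -0.1, 100.9]
ft_force: [0.2, 0.4, -0.3]
grip_width: 0.07
finger_force: 0.0
```

```bash
python3 -c "
from h import *
show();print(rel(.4743,-.2953,.0185,101))"
```

```text
{'t': 23.225, 'ee_pos': [0.475, -0.295, 0.08], 'tool_rot': [-179.934, -0.072, 100.865], 'ft_force': [0.165, 0.418, -0.25], 'grip_width': 0.07, 'finger_force': 0.0}
[-0.0004 -0.0007  0.0617 -0.0024]
```

{"fn": "carry_out", "kwargs": {
  "moves": [
    [[-0.0005, -0.0005, 0.02, -0.0024], [0, 0, 0.02, 0], [0, 0, 0.012, 0], [0, 0, 0.0095, 0], [0, 0, 0, 0]]
  ]
}}

```text
t: 23.85
ee_pos: [0.4749, -0.2956, 0.0191]
tool_rot: [-180.0, -0.0, 101.1]
ft_force: [-0.9, 0.7, 1.2]
grip_width: 0.0699
finger_force: 0.0
```

{"fn": "carry_out", "kwargs": {
  "moves": [
    [[0, 0, 0, 0], [0, 0, 0, 0], [0, 0, 0, 0]]
  ],
  "gripper": 0.5,
  "grip_force": 25
}}

```text
t: 24.22
ee_pos: [0.4754, -0.2962, 0.02]
tool_rot: [180.0, 0.1, 101.1]
ft_force: [-0.1, 1.8, 2.4]
grip_width: 0.057
finger_force: 27.2
```

{"fn": "carry_out", "kwargs": {
  "moves": [
    [[0, 0, -0.04, 0], [0, 0, -0.055, 0], [0, 0, -0.03, 0.1725], [0, 0, 0, 0.1725], [0, 0, 0, 0]]
  ]
}}

```text
t: 24.85
ee_pos: [0.4749, -0.2958, 0.145]
tool_rot: [180.0, 0.0, 81.5]
ft_force: [0.7, 0.9, -0.9]
grip_width: 0.0571
finger_force: 27.4
```

```bash
python3 -c "
from h import *
show();print(relf(0.0,.0315,.031,90))"
```

```text
{'t': 24.85, 'ee_pos': [0.475, -0.296, 0.145], 'tool_rot': [179.955, 0.022, 81.484], 'ft_force': [0.655, 0.947, -0.949], 'grip_width': 0.057, 'finger_force': 27.43}
[ 0.367  -0.0172  0.114   0.0044]
```

{"fn": "carry_out", "kwargs": {
  "moves": [
    [[0.0525, -0.0025, 0, 0.0044], [0.0525, -0.0025, 0, 0], [0.0525, -0.0025, 0, 0], [0.0525, -0.0025, 0, 0], [0.0525, -0.0025, 0, 0]]
  ]
}}

```text
t: 25.48
ee_pos: [0.5022, -0.0328, 0.1437]
tool_rot: [-179.9, -0.0, 81.3]
ft_force: [1.5, 0.4, -0.5]
grip_width: 0.0573
finger_force: 27.4
```

{"fn": "carry_out", "kwargs": {
  "moves": [
    [[0.0525, -0.0023, 0, 0], [0.052, -0.0023, 0.02, 0], [0, 0, 0.02, 0], [0, 0, 0, 0], [0, 0, 0, 0]]
  ]
}}

```text
t: 26.1
ee_pos: [0.5144, 0.069, 0.1044]
tool_rot: [-180.0, 0.0, 81.2]
ft_force: [-0.4, -0.7, -0.3]
grip_width: 0.0573
finger_force: 27.4
```

```bash
python3 -c "
from h import *
show();print(relf(0.0,.0315,.032,90))
P=np.load('w9.npy',allow_pickle=True).item();im=cv2.imread('pics/w9.png')
h=cv2.cvtColor(im,cv2.COLOR_BGR2HSV);c=int(proj(P,[[*fx(0,0),.066]])[0,0]);print(c)
for y in(.0175,.0055,.002,-.010): print(y,proj(P,[[*fx(0,y),.066]]).round(1))
for r in range(60,260,3): print(r,h[r,c+8].tolist(),end=';')
print(tofx(pz(P,(c,170),.066)))"
```

```text
{'t': 26.1, 'ee_pos': [0.514, 0.069, 0.104], 'tool_rot': [-179.968, 0.011, 81.176], 'ft_force': [-0.362, -0.733, -0.256], 'grip_width': 0.057, 'finger_force': 27.428}
[ 0.0003 -0.0022  0.0724 -0.001 ]
317
0.0175 [[317.  201.6]]
0.0055 [[317.1 217.6]]
0.002 [[317.1 222.2]]
-0.01 [[317.2 237.7]]
60 [77, 9, 199];63 [81, 9, 198];66 [77, 9, 199];69 [75, 8, 198];72 [77, 9, 198];75 [110, 4, 196];78 [100, 10, 220];81 [100, 10, 220];84 [105, 3, 187];87 [120, 3, 187];90 [120, 3, 187];93 [1, 70, 117];96 [1, 249, 127];99 [2, 253, 149];102 [2, 253, 148];105 [2, 250, 147];108 [2, 252, 148];111 [2, 246, 147];114 [2, 248, 146];117 [1, 253, 143];120 [1, 245, 132];123 [90, 3, 96];126 [120, 1, 181];129 [120, 1, 180];132 [120, 1, 180];135 [130, 4, 180];138 [120, 1, 179];141 [120, 1, 178];144 [120, 3, 179];147 [135, 3, 178];150 [105, 3, 177];153 [0, 0, 176];156 [105, 3, 176];159 [105, 3, 176];162 [120, 1, 176];165 [120, 9, 89];168 [120, 27, 66];171 [120, 31, 66];174 [116, 27, 67];177 [128, 30, 67];180 [127, 34, 67];183 [116, 27, 67];186 [109, 233, 80];189 [109, 234, 72];192 [108, 236, 68];195 [120, 57, 9];198 [108, 201, 19];201 [108, 237, 72];204 [108, 240, 85];207 [108, 246, 86];210 [108, 237, 87];213 [108, 246, 86];216 [108, 246, 86];219 [108, 229, 58];222 [108, 244, 72];225 [108, 242, 80];228 [108, 243, 87];231 [107, 246, 86];234 [108, 240, 85];237 [109, 237, 87];240 [110, 119, 75];243 [50, 10, 76];246 [45, 7, 75];249 [60, 6, 84];252 [45, 6, 92];255 [50, 8, 92];258 [60, 6, 92];(np.float64(0.0001), np.float64(0.0401))
```

{"fn": "carry_out", "kwargs": {
  "moves": [
    [[0, -0.002, 0.02, 0], [0, 0, 0.02, 0], [0, 0, 0.015, 0], [0, 0, 0.01, 0], [0, 0, 0, 0]]
  ]
}}

```text
t: 26.72
ee_pos: [0.5122, 0.0694, 0.039]
tool_rot: [-179.9, 0.0, 81.1]
ft_force: [-0.8, -1.2, -0.1]
grip_width: 0.0572
finger_force: 27.4
```

{"fn": "carry_out", "kwargs": {
  "moves": [
    [[0, 0, 0.005, 0], [0, 0, 0.0025, 0], [0, 0, 0, 0]]
  ]
}}

```text
t: 27.1
ee_pos: [0.5126, 0.0698, 0.0321]
tool_rot: [180.0, -0.0, 81.1]
ft_force: [-0.6, -0.0, -0.9]
grip_width: 0.0571
finger_force: 27.5
```

{"fn": "carry_out", "kwargs": {
  "moves": [
    [[0, 0, 0, 0], [0, 0, 0, 0], [0, 0, -0.02, 0], [0, 0, -0.04, 0], [0, 0, -0.05, 0]]
  ],
  "gripper": 0.82
}}

```text
t: 27.72
ee_pos: [0.5114, 0.0697, 0.1422]
tool_rot: [-179.8, 0.0, 81.1]
ft_force: [1.0, -0.0, 0.7]
grip_width: 0.0699
finger_force: 0.0
```

{"fn": "carry_out", "kwargs": {
  "moves": [
    [[0, 0, 0, 0], [0, 0, 0, 0]]
  ]
}}

```text
t: 27.98
ee_pos: [0.512, 0.0697, 0.1418]
tool_rot: [-180.0, 0.0, 81.1]
ft_force: [-0.3, 0.7, -0.2]
grip_width: 0.0701
finger_force: 0.0
```

```bash
python3 -c "
from h import *
show();print(relf(0.0,.080,.040,90))
im=manip.snapshot('wrist');P=manip.camera_params('wrist')
cv2.imwrite('pics/w10.png',im)
print(proj(P,[[*fx(0,.0795),.079]]))
h=cv2.cvtColor(im,cv2.COLOR_BGR2HSV);m=cv2.inRange(h,(0,150,170),(8,255,255));ys,xs=np.where(m)
print(xs.min(),xs.max(),ys.min(),ys.max())
for uv in((xs.min(),ys.min()),(xs.max(),ys.max())): print(tofx(pz(P,uv,.079)))
cv2.imwrite('pics/w10c.png',im[60:330,180:460])"
```

```text
{'t': 27.975, 'ee_pos': [0.512, 0.07, 0.142], 'tool_rot': [-179.996, 0.001, 81.132], 'ft_force': [-0.293, 0.661, -0.15], 'grip_width': 0.07, 'finger_force': 0.0}
[ 4.840e-02  1.000e-04  1.018e-01 -1.800e-03]
[[325.46787158 136.43667465]]Traceback (most recent call last):
  File "<string>", line 8, in <module>
    print(xs.min(),xs.max(),ys.min(),ys.max())
          ~~~~~~^^
    return umr_minimum(a, axis, None, out, keepdims, initial, where)
ValueError: zero-size array to reduction operation minimum which has no identity
```

```bash
python3 -c "
from h import *
im=cv2.imread('pics/w10.png');P=manip.camera_params('wrist')
h=cv2.cvtColor(im,cv2.COLOR_BGR2HSV);m=cv2.inRange(h,(0,180,60),(8,255,255));n,l,s,c=cv2.connectedComponentsWithStats(m)
print(s[1:][s[1:,4]>50],h[100:170:4,326].tolist())
cv2.imwrite('pics/w10c.png',cv2.resize(im[60:330,180:460],None,fx=2,fy=2))"
```

```text
[[312 117  25  29 700]] [[120, 1, 190], [105, 3, 189], [0, 0, 187], [120, 1, 188], [1, 136, 94], [1, 242, 79], [1, 246, 147], [2, 255, 146], [2, 255, 147], [2, 248, 146], [2, 248, 145], [1, 248, 141], [90, 1, 183], [120, 1, 183], [105, 3, 182], [105, 3, 181], [105, 3, 181], [120, 1, 180]]
```

View pics/w10c.png

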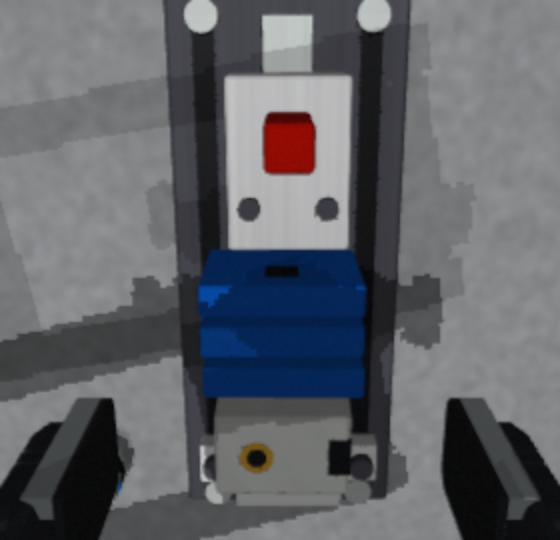

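All three packers stand square between block and jaw (crop rows 250–397), and the groove is on the far side. The red lug is at crop (290,147), which gives y≈81 mm.

{"fn": "carry_out", "kwargs": {
  "moves": [
    [[0.025, 0, 0, -0.0018], [0.0245, 0, 0.03, 0], [0, 0, 0.04, 0], [0, 0, 0.025, 0], [0, 0, 0, 0]]
  ]
}}

```text
t: 28.65
ee_pos: [0.5166, 0.1183, 0.0435]
tool_rot: [-179.5, 0.1, 81.2]
ft_force: [0.5, 1.8, 0.5]
grip_width: 0.0699
finger_force: 0.0
```

{"fn": "carry_out", "kwargs": {
  "moves": [
    [[0, 0, 0.005, 0], [0, 0, 0, 0]]
  ]
}}

```text
t: 28.9
ee_pos: [0.5205, 0.1186, 0.0423]
tool_rot: [180.0, -0.0, 81.2]
ft_force: [0.3, 0.2, 0.1]
grip_width: 0.0699
finger_force: 0.0
```

{"fn": "carry_out", "kwargs": {
  "moves": [
    [[0, 0, 0, 0], [0, 0, 0, 0], [0, 0, 0, 0], [0, 0, 0, 0], [0, 0, 0, 0]]
  ],
  "gripper": 0.1,
  "grip_force": 80
}}

```text
t: 29.52
ee_pos: [0.5224, 0.1186, 0.0429]
tool_rot: [179.8, -0.0, 81.2]
ft_force: [5.2, -2.3, 3.2]
grip_width: 0.0143
finger_force: 78.4
```

```bash
python3 -c "
from h import *
show();print(tofx(manip.observe()['ee_pos']),relf(0.0,.080,.040,90))"
```

```text
{'t': 29.525, 'ee_pos': [0.522, 0.119, 0.043], 'tool_rot': [179.75, -0.046, 81.242], 'ft_force': [5.201, -2.336, 3.244], 'grip_width': 0.014, 'finger_force': 78.399}
(np.float64(0.0026), np.float64(0.0815)) [-0.0015 -0.0026  0.0029  0.0001]
```

{"fn": "carry_out", "kwargs": {
  "moves": [
    [[-0.002, 0, 0, 0], [-0.002, 0, 0, 0], [-0.002, 0, 0, 0], [-0.002, 0, 0, 0], [-0.002, 0, 0, 0]]
  ]
}}

```text
t: 30.15
ee_pos: [0.5211, 0.1095, 0.0429]
tool_rot: [179.7, -0.1, 81.2]
ft_force: [6.0, 1.9, 4.0]
grip_width: 0.0144
finger_force: 78.4
```

{"fn": "carry_out", "kwargs": {
  "moves": [
    [[-0.0015, 0, 0, 0], [-0.0015, 0, 0, 0], [0, 0, 0, 0]]
  ]
}}

```text
t: 30.52
ee_pos: [0.5205, 0.1064, 0.0429]
tool_rot: [179.7, -0.1, 81.2]
ft_force: [5.6, 0.8, 4.6]
grip_width: 0.0142
finger_force: 78.5
```

```bash
python3 -c "
from h import *
show();print(tofx(manip.observe()['ee_pos']))"
```

```text
{'t': 30.525, 'ee_pos': [0.521, 0.106, 0.043], 'tool_rot': [179.746, -0.109, 81.219], 'ft_force': [5.613, 0.806, 4.574], 'grip_width': 0.014, 'finger_force': 78.465}
(np.float64(0.0026), np.float64(0.0691))
```

Travel is 12.4 mm with no pinch yet, so I'll continue slowly.

{"fn": "carry_out", "kwargs": {
  "moves": [
    [[-0.001, 0, 0, 0], [-0.001, 0, 0, 0], [0, 0, 0, 0]]
  ]
}}

```text
t: 30.9
ee_pos: [0.5203, 0.1046, 0.0429]
tool_rot: [179.7, -0.1, 81.2]
ft_force: [5.1, 1.2, 4.2]
grip_width: 0.0145
finger_force: 78.4
```

{"fn": "carry_out", "kwargs": {
  "moves": [
    [[-0.001, 0, 0, 0], [0, 0, 0, 0]]
  ]
}}

```text
t: 31.15
ee_pos: [0.5201, 0.1036, 0.0429]
tool_rot: [179.7, -0.1, 81.2]
ft_force: [5.8, 1.0, 4.3]
grip_width: 0.0144
finger_force: 78.4
```

{"fn": "carry_out", "kwargs": {
  "moves": [
    [[-0.001, 0, 0, 0], [0, 0, 0, 0]]
  ]
}}

```text
t: 31.4
ee_pos: [0.5201, 0.103, 0.0429]
tool_rot: [179.7, -0.2, 81.2]
ft_force: [6.2, 2.2, 4.2]
grip_width: 0.0147
finger_force: 78.3
```

{"fn": "carry_out", "kwargs": {
  "moves": [
    [[-0.001, 0, 0, 0], [0, 0, 0, 0]]
  ]
}}

```text
t: 31.65
ee_pos: [0.5199, 0.1021, 0.0429]
tool_rot: [179.7, -0.2, 81.2]
ft_force: [5.6, 3.1, 4.7]
grip_width: 0.0146
finger_force: 78.4
```

{"fn": "carry_out", "kwargs": {
  "moves": [
    [[-0.0005, 0, 0, 0], [0, 0, 0, 0]]
  ]
}}

```text
t: 31.9
ee_pos: [0.5199, 0.1016, 0.0429]
tool_rot: [179.7, -0.2, 81.2]
ft_force: [5.0, 2.6, 3.8]
grip_width: 0.0145
finger_force: 78.4
```

{"fn": "carry_out", "kwargs": {
  "moves": [
    [[-0.0007, 0, 0, 0], [0, 0, 0, 0]]
  ]
}}

```text
t: 32.15
ee_pos: [0.5197, 0.1009, 0.0429]
tool_rot: [179.7, -0.2, 81.2]
ft_force: [5.7, 3.3, 4.1]
grip_width: 0.0143
finger_force: 78.4
```

{"fn": "carry_out", "kwargs": {
  "moves": [
    [[-0.0007, 0, 0, 0], [0, 0, 0, 0]]
  ]
}}

```text
t: 32.4
ee_pos: [0.5196, 0.1003, 0.0429]
tool_rot: [179.7, -0.2, 81.2]
ft_force: [4.7, 3.2, 3.7]
grip_width: 0.0146
finger_force: 78.4
```

{"fn": "carry_out", "kwargs": {
  "moves": [
    [[-0.0007, 0, 0, 0], [0, 0, 0, 0]]
  ]
}}

```text
t: 32.65
ee_pos: [0.5196, 0.1, 0.0429]
tool_rot: [179.7, -0.2, 81.2]
ft_force: [5.9, 4.9, 3.8]
grip_width: 0.0143
finger_force: 78.3
```

{"fn": "carry_out", "kwargs": {
  "moves": [
    [[-0.0007, 0, 0, 0], [0, 0, 0, 0]]
  ]
}}

```text
t: 32.9
ee_pos: [0.5196, 0.1, 0.0429]
tool_rot: [179.7, -0.3, 81.2]
ft_force: [6.4, 6.5, 3.8]
grip_width: 0.014
finger_force: 78.3
```

{"fn": "carry_out", "kwargs": {
  "moves": [
    [[-0.0007, 0, 0, 0], [0, 0, 0, 0]]
  ]
}}

```text
t: 33.15
ee_pos: [0.5196, 0.0999, 0.0429]
tool_rot: [179.7, -0.3, 81.1]
ft_force: [5.9, 9.0, 3.3]
grip_width: 0.0142
finger_force: 78.2
```

The jaw pinches at about 19 mm of travel, well short of the 26 mm stop, and the force now rises with the position stationary. I'll build up a firm press.

{"fn": "carry_out", "kwargs": {
  "moves": [
    [[-0.001, 0, 0, 0], [-0.001, 0, 0, 0], [-0.001, 0, 0, 0], [0, 0, 0, 0]]
  ]
}}

```text
t: 33.65
ee_pos: [0.5197, 0.1, 0.043]
tool_rot: [179.7, -0.6, 81.1]
ft_force: [6.6, 20.3, 1.1]
grip_width: 0.0143
finger_force: 78.0
```

{"fn": "carry_out", "kwargs": {
  "moves": [
    [[-0.001, 0, 0, 0], [-0.001, 0, 0, 0], [0, 0, 0, 0]]
  ]
}}

```text
t: 34.02
ee_pos: [0.5197, 0.0999, 0.0429]
tool_rot: [179.7, -0.8, 81.0]
ft_force: [7.1, 26.9, 0.5]
grip_width: 0.0143
finger_force: 78.0
```

{"fn": "carry_out", "kwargs": {
  "moves": [
    [[0, 0, 0, 0], [0, 0, 0, 0], [0, 0, 0, 0], [0, 0, 0, 0]]
  ]
}}

```text
t: 34.52
ee_pos: [0.5196, 0.0999, 0.0429]
tool_rot: [179.7, -0.8, 81.0]
ft_force: [6.6, 28.0, 0.5]
grip_width: 0.0148
finger_force: 78.0
```

```bash
python3 -c "
from h import *
show();print(tofx(manip.observe()['ee_pos']))
print(manip.close_job())"
```

```text
{'t': 34.525, 'ee_pos': [0.52, 0.1, 0.043], 'tool_rot': [179.705, -0.77, 81.022], 'ft_force': [6.59, 27.993, 0.534], 'grip_width': 0.015, 'finger_force': 77.997}
(np.float64(0.0027), np.float64(0.0626))
the job is handed in; nothing more can be done
None
```

The job is handed in at 34.5 s: the block is turned with its groove facing the far side, three packers are clamped against the stop jaw, and the arm still holds the lug pressing at about 28 N, with the jaw stopped about 19 mm into its 26 mm travel; I skipped a two-packer trial because the measured gap of about 87 mm ruled it out, and with no pictures left I confirmed the clamped state from force and position only.

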